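# Load a specimen mount under the stage clip of a microscope stage

## Robot

A 6-joint arm with a two-finger parallel gripper is mounted at the origin on the work surface. World frame = base frame: x ahead of the robot, y to its left, z up, the work surface at z = 0. Lengths are in m, angles in degrees, forces in N, time in s.
With the tool pointing down it reaches from about 0.4 to 0.825 m from the base axis. Payload 7 kg.
Tool frame: the origin (TCP) lies between the finger pads; the fingertips stand 19 mm ahead of it and the grasp point (between the pads) is the TCP; y points along the fingers, x is the direction in which the jaws open and shut, and the axes are right-handed (so a half turn about y gives the same grasp; the last joint's range is limited). The gripper opens to 88 mm and grips with 3 to 60 N. Pads are 19 mm wide; open, the fingers measure 130 mm over their backs; the gripper's body (78 mm by 193 mm) begins 47 mm behind the grasp point.
Start: joints at [84.288, 20.546, 0.682, 0, -70.136, -16.507], TCP at [0.255, 0.625, 0.246] pointing down, gripper open.
Joint ranges: [-176.03, 176.03], [-82.01, 121.73], [-58.28, 71.71], [-173.87, 95.51], [-174.79, -0.11], [-173.66, 173.66]. Speed limits (degrees/s): [136.94, 136.94, 172.46, 180, 180, 180].

## Interface

Orientations are given as [roll, pitch, yaw] about the fixed x, y, z axes, in that order (R = Rz(yaw) Ry(pitch) Rx(roll)).
In Python, from plant import r gives the robot as it stands. The module is installed in compiled form; this text tells all that it offers.
- The arm moves only by the tool jog_arm, never from a script. Its argument "steps" is a list of rows, each a list of 5 numbers: the closure, from 0 (fully open) to 1 (shut), then the shift along the tool's x, y, z in m, then the turn about the tool's y in degrees. In form: [[jaw, x, y, z, turn], ...]. A call has 1 to 12 rows; each row shifts and turns the commanded pose from where the row before left it, along the tool's axes as they then stand; what a row does not reach is not made up. A row lasts 1/12 s, in which the tool goes at most 41.7 mm and 7.16 degrees, less where a joint would pass 70% of its speed; a pose out of reach is approached as far as the arm can. A call with a gripper value outside its range is refused whole. The fingers move at their own pace and stop on an object; "squeeze" is the grip in N (left out, the last holds). Time passes only in rows, so rows that do not move let the fingers close. It gives the time, the measured TCP pose, the force and the opening at its end, in the units of the state.
- r.get_state(): the state, without advancing time (a new reading comes with each control period).
- r.capture(name): name is "scene" or "top" or "wrist"; returns a dict with "image" (384x512x3 uint8, red, green, blue), "vfov" (degrees; the focal length in pixels is half the picture's height over the tangent of half this angle, whatever the lens; pixels are square), "cx", "cy" (the principal point, pixels), "D" ([k1, k2, p1, p2, k3] as OpenCV has them; the pictures are not rectified), "R" (3x3) and "t" (3): a world point X has camera coordinates R X + t; the wrist camera has in their place "tool_from_camera" (4x4, takes a point from camera to tool coordinates, whose origin is the TCP and whose axes are the tool frame's). Camera axes: x right, y down, z forward; pixel columns grow to the right and rows downward; lengths in m; the calibration is good to about 2 mm. A picture is of the moment at which its call begins: read the wrist's pose just before it. There is no depth.
- r.close_job(): hands the job in, once; it reports no verdict.
The state is a dict: "time_s": time; "joints": joint angles; "qd": joint speeds; "joint_torque": joint torques, N m; "tcp_pos": TCP position; "eef_rot": TCP orientation; "contact_force": force on the tool from outside, world axes, zero at the start; "moment": the same for the moment, N m; "gripper_width": finger opening in m.
Only numpy, scipy, OpenCV 4.12 (cv2) and the standard library are available. Lean on these libraries where they do the work, as an engineer would, in place of code of your own. Each camera call takes 0.05 s, during which the arm holds its last target.

## Task

Load the specimen mount into the microscope stage: hold the spring clip open by keeping its thumb bar down with one fingertip and, with the clip held open, push the mount with the other fingertip along its channel, under the clip's jaw, until it is fully home against the end stop; then let go so that the clip clamps it. Push on the edge of the white plate, not on the little shell, do not pick the mount up or tip it, and leave everything else on the bench where it is.

Things in the scene. Friction and masses are not known exactly. Their poses are not given: they have to be found in the camera images.
- stage: Dark steel stage plate, 160 mm (x) by 90 mm (y) by 14 mm thick, fixed on the bench at a varying place and angle. Origin: centre of its underside; z up; x is the loading direction (the mount travels to +x); y points to the side with the clip. Its top, at z = 14 mm, is the floor of the channel.
- channel_mouth (a point): Middle of the channel's open end, on its floor (stage x = -80, y = -2.5, z = 14 mm). The channel runs along the stage's x, 63 mm wide (stage y = -34 to 29 mm), between aluminium guide rails 4 mm high: the clip-side rail is 12 mm wide, the outer one 6 mm.
- stop_face (a point): Foot of the face of the end stop, a bar 6 mm high across the channel's +x end: mid-channel, on the floor (stage x = 63, y = -2.5, z = 14 mm). The mount is home when its leading edge touches this face.
- spring_clip: The steel spring clip (hinge tube, jaw and thumb bar in one). Origin: middle of its hinge pin (stage x = 29, y = 35, z = 27 mm), which runs along the stage's x between two bracket ears on the clip-side rail: ears at stage x = -11 to -7 and 63 to 67, y = 30 to 40, up to z = 32 mm.
- mount: The specimen mount to load: a white acrylic plate, 50 mm (x) by 60 mm (y) by 8 mm thick, about 30 g, flat and loose in the channel, 1.5 mm play either side, its x along the stage's x within about 1.5 degrees. Origin: centre of its underside (leading edge 25 mm ahead, trailing edge 25 mm behind). At the start its leading edge is 8 to 40 mm short of the jaw.
- shell: The small brown turtle shell glued on the middle of the mount's top, 24 mm across, 11 mm high. Origin: centre of its foot, on the plate's top. Not to be pushed on.
- clip (a joint): Angle of the spring clip, rad: 0 = shut, jaw 1 mm above the channel floor, where it blocks the mount; grows as the thumb bar is pressed down. Above 0.46 the mount passes freely beneath the jaw; hard stop at 0.78; clamped on the mount it rests at about 0.39. The spring always pulls it shut: about 2 N on the bar starts it, about 5 N holds it at 0.6.
- jaw (a point): Jaw of the clip, moves with it: a steel lip 14 mm wide along x, 2.5 mm thick, that reaches 10 mm over the clip-side edge of the channel. The point: middle of its lower edge, at stage x = 52, y = 19, z = 15 mm when shut. The mount's leading edge passes under it from stage x = 45 to 59 mm.
- thumb_bar (a point): Thumb bar of the clip: flat, black-dipped steel, 60 (x) by 28 (y) by 2.5 mm, past the stage's clip side over the bare bench. The point: middle of its pressing face. Shut: slopes up outward 0.6 rad, middle at stage x 29, y 62, z 34, outer edge z 42 mm. At joint 0.6: level, face z = 18, x -1 to 59, y 47 to 75 mm (level with the mount's edge). A fingertip may slide along its length held down.
- spare_mount: Bystander: another white plate, 50 by 60 by 8 mm, with a shell, lying on the bench on the outer side of the stage. Origin: centre of underside.
- hatchling_a: Bystander: a preserved turtle hatchling, 38 mm across, 15 mm high, on the bench beyond the end-stop end of the stage. Origin: centre of underside.
- hatchling_b: Bystander: a preserved turtle hatchling, 34 mm across, 14 mm high, on the bench beyond the end-stop end of the stage. Origin: centre of underside.
- small_jar: Bystander: specimen jar with a red cap, 50 mm across, 62 mm high, left of the stage. Origin: centre of underside.
- big_jar: Bystander: specimen jar with a red cap, 75 mm across, 88 mm high, right of the stage. Origin: centre of underside.
- dish: Bystander: glass dish, 84 mm across, 14 mm high, left of the stage. Origin: centre of underside.
- forceps: Bystander: steel forceps, 130 mm long along x, 6 mm high, right of the stage. Origin: near its middle, on the underside.
- rule: Bystander: steel rule, 160 by 26 by 4 mm, long along its x, left of the stage. Origin: centre of underside.
There are look-alikes about, which are no part of the job. What is shaped like the mount but purple, red or turquoise is not meant.

How it is judged (in metres and radians):
On the way, in this order (a step that is already met when the one before it is completed fails the run):
1. the thumb bar is held down by a finger, clip open, with the mount pushed part way under the jaw (contact force between the fingers and spring_clip above 0.5 N and value of joint clip above 0.44 rad and x of mount in the frame of stage between 0.023 and 0.033 m).
2. the mount is home against the end stop with the clip still held open by a finger (contact force between the fingers and spring_clip above 0.5 N and value of joint clip above 0.44 rad and x of mount in the frame of stage above 0.0355 m), for 0.1 s.
At the end, for the whole second after the job is handed in: The mount lies flat in the channel with its leading edge within 2.5 mm of the end stop, the clip is released (0.30 to 0.48 rad) with its jaw pressing on the mount with more than 1.5 N, and all is at rest (x of mount in the frame of stage between 0.0355 and 0.04 m and z of mount in the frame of stage between 0.012 and 0.0165 m and angle between the x axis of mount and the x axis of stage, either way round below 0.08 rad and angle between mount's own z axis and vertical below 0.06 rad and contact force between spring_clip and mount above 1.5 N and value of joint clip between 0.3 and 0.48 rad and linear speed of mount below 0.01 m/s); the robot touches nothing.
It fails at once if the mount is lifted more than 6 mm off the channel floor, or tipped by more than 0.2 rad (z of mount in the frame of stage above 0.02 m or angle between mount's own z axis and vertical above 0.2 rad).
It fails at once if a finger pushes on the shell with more than 1 N (contact force between the fingers and shell above 1 N).
It fails at once if a bystander is moved by more than 15 mm (distance of any of spare_mount, hatchling_a, hatchling_b, small_jar, big_jar, dish, forceps, rule from where it was at the start of the episode above 0.015 m).
It also fails if it takes over 48 s, if anything falls off the work surface, if the arm or the gripper's body presses on something with over 40 N, if the wrist force passes 120 N, or if a joint passes its speed limit or range.

## Working session

There is one attempt and no reset: what is moved stays moved. The work goes in short steps, Python scripts to look and compute and a tool call to move; the robot and the scene stay as the last step left them, time stands still between calls to the robot, and variables do not carry over. Pictures are saved under pics/ and viewed, and the job is handed in when it is done.

Besides the shell and the picture viewer there is one more tool, called as name([rows], argument=value, ...), one row to a line, values as JSON. jog_arm: Moves the arm, as the interface text tells. Its arguments: {"type":"object","properties":{"steps":{"type":"array","items":{"type":"array","items":{"type":"number"}}},"squeeze":{"type":"number"}},"required":["steps"]}

```bash
mkdir -p pics && ls
python3 - <<'E'
from plant import r
import cv2
print(r.get_state())
for n in("scene","top"):
    c=r.capture(n);cv2.imwrite(f"pics/{n}0.png",c["image"][:,:,::-1])
    print(n,c["vfov"],c["cx"],c["cy"],c["D"],c["R"],c["t"])
E
```

```text
pics
{'time_s': 0.0, 'joints': array([ 8.42885010e+01,  2.05913115e+01,  6.32308369e-01, -2.32463035e-02,
       -7.01355332e+01, -1.65074435e+01]), 'qd': array([ 0.04008268,  0.02062713,  0.08305313, -0.05451157,  0.03394867,
       -0.04555349]), 'joint_torque': array([-4.30179380e-04, -5.82731795e+01,  2.93040276e+01,  6.99705765e+00,
        6.80319834e-03, -1.55247690e-04]), 'tcp_pos': array([0.25507255, 0.62443367, 0.2446031 ]), 'eef_rot': array([-8.99940875e+01, -9.68497702e-02, -1.12226864e+02]), 'contact_force': array([0.50128139, 0.31663185, 0.27040499]), 'moment': array([-0.0441727,  0.0031899,  0.030764 ]), 'gripper_width': 0.0874917227715058}
scene 50.761350766719964 255.82313216147554 190.52132883646993 [-0.03144228  0.          0.          0.          0.        ] [[ 0.77898661  0.62674315  0.01931045]
 [ 0.38516246 -0.45396752 -0.80346958]
 [-0.49480274  0.6333297  -0.59503255]] [-0.42825633 -0.17097334  1.48925828]
top 53.69741233496286 259.9780730749452 190.2331600227996 [-0.08173245  0.          0.          0.          0.        ] [[-0.02146671 -0.99974121  0.00753008]
 [-0.98228866  0.01968847 -0.18633664]
 [ 0.18614017 -0.01139674 -0.9824571 ]] [0.01429529 0.53457149 0.89719937]
```

View pics/scene0.png

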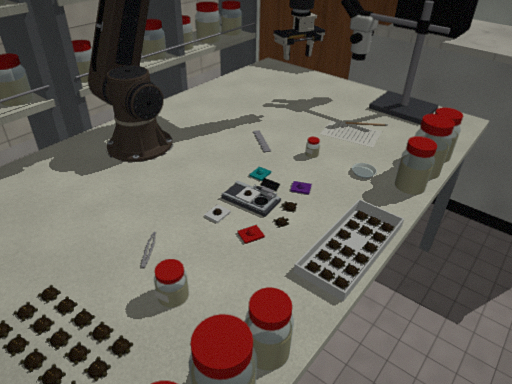

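View pics/top0.png

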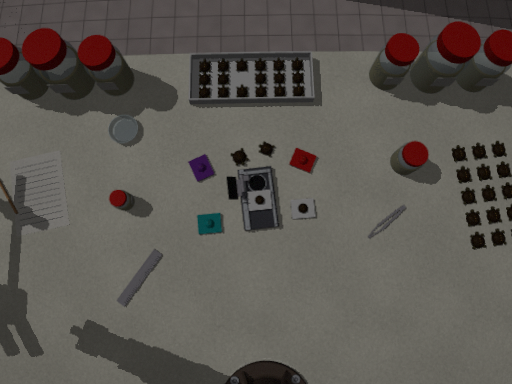

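Run:
```python
import cv2
a=cv2.imread("pics/top0.png")[135:250,185:325]
cv2.imwrite("pics/topc.png",cv2.resize(a,None,fx=5.2,fy=5.2,interpolation=cv2.INTER_CUBIC))
a=cv2.imread("pics/scene0.png")[155:250,200:320]
cv2.imwrite("pics/scenec.png",cv2.resize(a,None,fx=6,fy=6,interpolation=cv2.INTER_CUBIC))
```

```text
(no output)
```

View pics/topc.png

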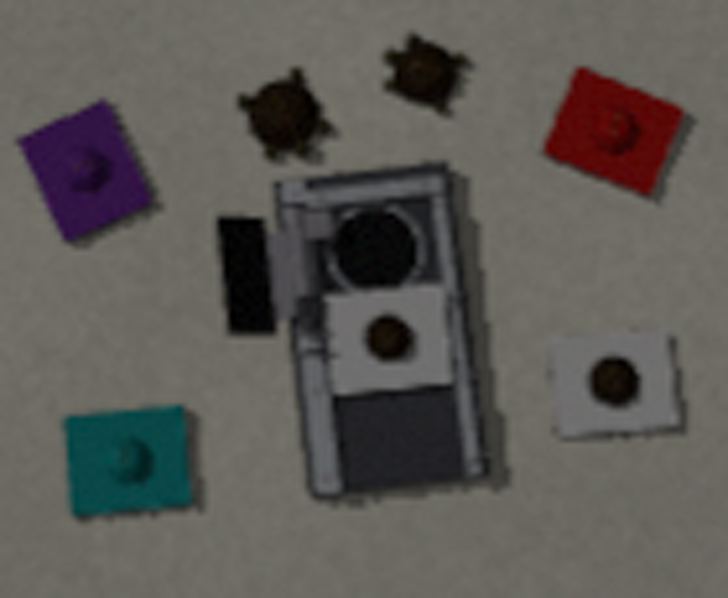

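View pics/scenec.png

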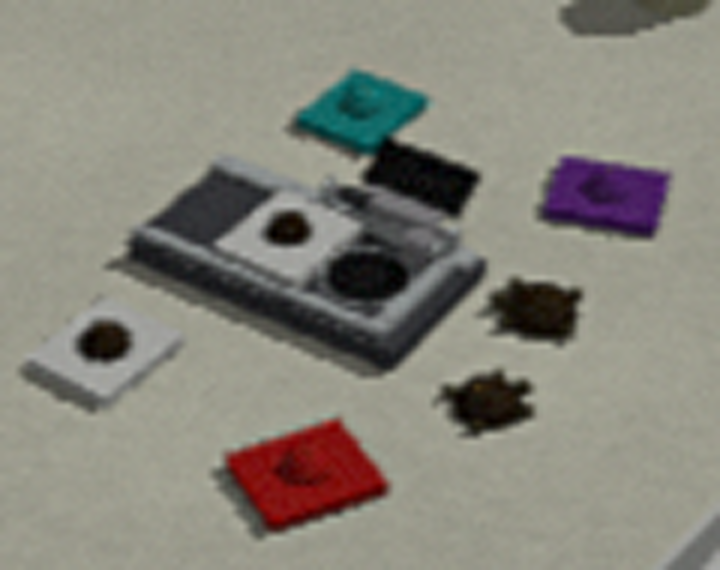

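```bash
cat > h.py <<'E'
import numpy as np,cv2
from scipy.spatial.transform import Rotation as Ro
from plant import r
def K(c):
    h=c["image"].shape[0];f=h/2/np.tan(np.radians(c["vfov"])/2)
    return np.array([[f,0,c["cx"]],[0,f,c["cy"]],[0,0,1]])
def pose(c,s=None):
    "camera centre and R cam->world"
    if "R" in c: 
        R=np.array(c["R"]);return -R.T@np.array(c["t"]),R.T
    T=np.array(c["tool_from_camera"]);Rt=Ro.from_euler("xyz",s["eef_rot"],degrees=True).as_matrix()
    return s["tcp_pos"]+Rt@T[:3,3],Rt@T[:3,:3]
def cast(c,uv,z,s=None):
    o,R=pose(c,s)
    p=cv2.undistortPoints(np.array(uv,float).reshape(-1,1,2),K(c),np.array(c["D"],float))[:,0]
    d=np.c_[p,np.ones(len(p))]@R.T
    return o+d*((np.array(z)-o[2])/d[:,2])[:,None]
def proj(c,X,s=None):
    o,R=pose(c,s);p=(np.atleast_2d(X)-o)@R
    return cv2.projectPoints(p,np.zeros(3),np.zeros(3),K(c),np.array(c["D"],float))[0][:,0]
E
python3 - <<'E'
from h import *
c=r.capture("top")
f=lambda x,y:(185+x/5.2-.4,135+y/5.2-.4)
P=[f(277,185),f(445,165),f(485,473),f(315,495), f(325,298),f(448,288),f(453,383),f(333,393)]
X=cast(c,P,[.018]*4+[.022]*4);print(X.round(4))
s=r.get_state();w=r.capture("wrist");print(w["vfov"],w["tool_from_camera"],w["D"]);cv2.imwrite("pics/w0.png",w["image"][:,:,::-1])
E
```

```text
[[ 0.5953  0.0594  0.018 ]
 [ 0.604  -0.0252  0.018 ]
 [ 0.4485 -0.0407  0.018 ]
 [ 0.4395  0.0425  0.018 ]
 [ 0.5364  0.0361  0.022 ]
 [ 0.5402 -0.0249  0.022 ]
 [ 0.4927 -0.0261  0.022 ]
 [ 0.489   0.0329  0.022 ]]
70.86113244329822 [[ 9.99999365e-01  4.84442104e-04 -1.01746131e-03  1.26298117e-03]
 [ 1.11263163e-03 -2.81202918e-01  9.59647686e-01 -1.39921564e-01]
 [ 1.78780654e-04 -9.59648209e-01 -2.81203279e-01  7.54595263e-02]
 [ 0.00000000e+00  0.00000000e+00  0.00000000e+00  1.00000000e+00]] [-0.02975328  0.          0.          0.          0.        ]
```

View pics/w0.png

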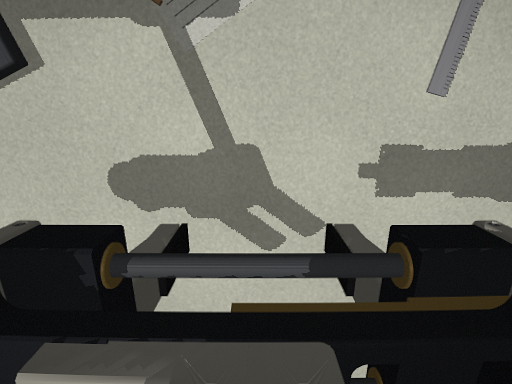

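Candidates in the top image: white plate in the channel (259,200) is the mount. The white plate on the bench (303,208) is the spare. Teal (210,224), purple (202,168) and red (303,160) are look-alikes. The crop confirms the channel plate is the mount, about 28 mm short of the jaw. I'll move over it for a closer wrist view.

jog_arm([
  [0.26,0,0,0,4.9],
  [0.26,0,0,0,4.9],
  [0.26,0.0188,0,0.0256,0],
  [0.26,0.0188,0,0.0256,0],
  [0.26,0.0188,0,0.0256,0],
  [0.26,0.0188,0,0.0256,0],
  [0.26,0.0188,0,0.0256,0],
  [0.26,0.0188,0,0.0256,0],
  [0.26,0.0188,0,0.0256,0],
  [0.26,0.0188,0,0.0256,0],
  [0.26,0.0188,0,0.0256,0],
  [0.26,0.0188,0,0.0256,0],
])

```text
time_s: 1.2
tcp_pos: [0.3728, 0.3281, 0.2456]
eef_rot: [-90.0, 0.0, -122.0]
contact_force: [0.8, -0.8, -0.3]
gripper_width: 0.0646
```

jog_arm([
  [0.26,0.0188,0,0.0256,0],
  [0.26,0.0188,0,0.0256,0],
  [0.26,0.0188,0,0.0256,0],
  [0.26,0.0188,0,0.0256,0],
  [0.26,0.0188,0,0.0256,0],
  [0.26,0.0188,0,0.0256,0],
  [0.26,0.0188,0,0.0256,0],
  [0.26,0.0188,0,0.0256,0],
  [0.26,0.0188,0,0.0256,0],
  [0.26,0.0188,0,0.0256,0],
  [0.26,0,0,0,0],
  [0.26,0,0,0,0],
])

```text
time_s: 2.2
tcp_pos: [0.4902, 0.0331, 0.2453]
eef_rot: [-90.0, -0.0, -122.2]
contact_force: [-0.9, 0.5, -0.1]
gripper_width: 0.0648
```

Run:
```python
from h import *
s=r.get_state();w=r.capture("wrist");cv2.imwrite("pics/w1.png",cv2.resize(w["image"][:,:,::-1],None,fx=1.5,fy=1.5))
print(s["time_s"],s["tcp_pos"],s["eef_rot"],s["gripper_width"])
```

```text
2.2 [0.49015512 0.03305719 0.24528465] [-9.00210924e+01 -2.71327421e-02 -1.22213316e+02] 0.06479538475160218
```

View pics/w1.png

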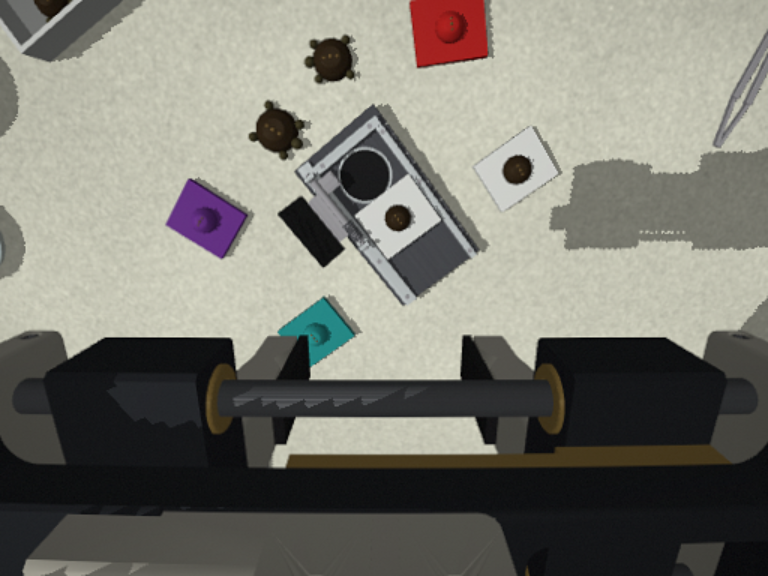

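Run:
```python
import cv2
from h import *
w=r.capture("wrist")["image"][:,:,::-1]
cv2.imwrite("pics/w1raw.png",w)
a=w[65:210,180:330]
cv2.imwrite("pics/w1c.png",cv2.resize(a,None,fx=4,fy=4,interpolation=cv2.INTER_CUBIC))
```

```text
(no output)
```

View pics/w1c.png

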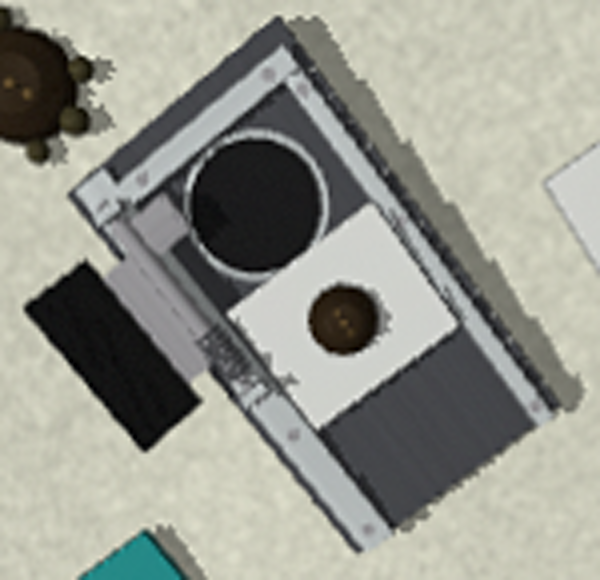

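Run:
```python
from h import *
s=r.get_state();c=r.capture("wrist")
f=lambda x,y:(180+(x+.5)/4-.5,65+(y+.5)/4-.5)
Q=[("railc",360,551,.018,-80,41),("railo",555,413,.018,-80,-40),("far",280,17,.014,80,-45),("farL",68,195,.014,80,45)]
X=cast(c,[f(a[1],a[2]) for a in Q],[a[3] for a in Q],s)[:,:2]
S=np.array([a[4:] for a in Q])/1e3
# rigid fit
A=(S-S.mean(0));B=X-X.mean(0);th=np.arctan2((A[:,0]*B[:,1]-A[:,1]*B[:,0]).sum(),(A*B).sum())
Rm=np.array([[np.cos(th),-np.sin(th)],[np.sin(th),np.cos(th)]]);o=X.mean(0)-Rm@S.mean(0)
print(np.degrees(th),o);print(((X-o)@Rm-S)*1e3)
M=[(228,315),(375,205),(458,322),(318,430)]
m=cast(c,[f(*p) for p in M],[.022]*4,s)[:,:2]
print(((m-o)@Rm*1e3).round(1))
b=cast(c,[f(*p) for p in [(85,261),(25,305),(146,450),(203,402)]],[.026,.042,.042,.026],s)[:,:2]
print(((b-o)@Rm*1e3).round(1))
np.savez("st.npz",th=th,o=o)
# cross-check with top image
ct=r.capture("top");print(cast(ct,[(259.6,200.4)],[.03]))
```

```text
5.647086308793242 [0.5219205  0.00812459]
[[ 1.67191028  1.1376414 ]
 [ 0.61464421 -1.43417871]
 [-1.18198187  0.56054235]
 [-1.10457262 -0.26400504]]
[[ 16.   26.5]
 [ 14.4 -33.4]
 [-32.8 -32.8]
 [-33.4  26.6]]
[[58.3 52. ]
 [58.4 72.7]
 [-0.9 72.6]
 [-1.3 50.9]]
[[0.51232824 0.00448435 0.03      ]]
```

jog_arm([
  [0.26,-0.0026,0.01,0.0025,0],
  [0.26,0,0.02,0,0],
  [0.26,0,0.03,0,0],
  [0.26,0,0.03,0,0],
  [0.26,0,0.03,0,0],
  [0.26,0,0.03,0,0],
  [0.26,0,0.02,0,0],
  [0.26,0,0.01,0,0],
  [0.26,0,0,0,0],
  [0.26,0,0,0,0],
])

```text
time_s: 3.23
tcp_pos: [0.4932, 0.0359, 0.0649]
eef_rot: [-90.0, -0.1, -121.9]
contact_force: [0.4, -0.0, 0.9]
gripper_width: 0.0647
```

```bash
cat > st.py <<'E'
from h import *
d=np.load("st.npz");th=float(d["th"]);o=d["o"]
Rm=np.array([[np.cos(th),-np.sin(th)],[np.sin(th),np.cos(th)]])
def rep(s):
    t=(s["tcp_pos"][:2]-o)@Rm*1e3;yaw=np.radians(s["eef_rot"][2])-th;w=s["gripper_width"]*1e3
    u=-np.array([np.cos(yaw),np.sin(yaw)]);v=np.array([u[1],-u[0]])
    C=t-u*w/2+9.5*v;T=t+u*(w/2+10.5)
    print("t",s["time_s"],"tcp st",t.round(1),"tipz",(s["tcp_pos"][2]*1e3-19).round(1),"C",C.round(1),"thumb",T.round(1),"u",u.round(3),"F",s["contact_force"].round(1),"yaw",s["eef_rot"].round(2),"w",w)
E
python3 - <<'E'
from st import *
s=r.get_state();rep(s);w=r.capture("wrist");cv2.imwrite("pics/w2.png",cv2.resize(w["image"][:,:,::-1],None,fx=1.5,fy=1.5))
E
```

```text
t 3.2333 tcp st [-25.9  30.5] tipz 45.9 C [-38.1  -0.9] thumb [ 0.2 64.4] u [0.61  0.792] F [ 0.4 -0.   0.9] yaw [-9.0050e+01 -9.0000e-02 -1.2194e+02] w 64.68016671473502
```

View pics/w2.png

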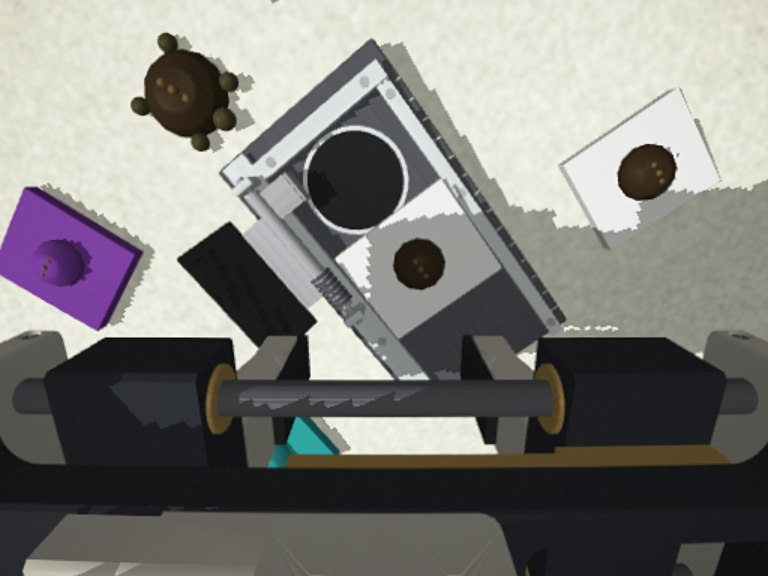

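Run:
```python
from st import *
s=r.get_state();c=r.capture("wrist")
P=np.array([(500,268),(397,336),(448,180),(338,255),(563,320),(373,40),(178,258),(228,222),(316,322)])/1.5-.17
z=[.022]*4+[.018,.014,.042,.027,.027]
print(((cast(c,P,z,s)[:,:2]-o)@Rm*1e3).round(1))
a=c["image"][:,:,::-1][130:290,150:390];cv2.imwrite("pics/w2c.png",cv2.resize(a,None,fx=3.3,fy=3.3,interpolation=cv2.INTER_CUBIC))
# project the pad tip corners
T=Ro.from_euler("xyz",s["eef_rot"],degrees=True).as_matrix()
w=s["gripper_width"]/2
for q in [(w,.019,.0095),(-w,.019,.0095),(w+.02,.019,.0095),(-w-.02,.019,.0095)]:
    p=proj(c,s["tcp_pos"]+T@np.array(q),s)[0];print(q,p, (p-[150,130])*3.3)
```

```text
[[-33.2 -32.6]
 [-31.1  26.1]
 [ 14.1 -36.2]
 [ 17.6  23.4]
 [-76.1 -43.4]
 [ 79.5 -45.2]
 [ 59.2  72.6]
 [ 59.2  51.4]
 [ -0.4  51. ]]
(0.03218026009290511, 0.019, 0.0095) [305.21487928 222.3615533 ] [512.20910161 304.7931259 ]
(-0.03218026009290511, 0.019, 0.0095) [203.86172166 222.30130464] [177.74368148 304.59430531]
(0.052180260092905106, 0.019, 0.0095) [336.5925413  222.32939361] [615.75538628 304.68699891]
(-0.052180260092905106, 0.019, 0.0095) [172.53060481 222.23191197] [ 74.35099586 304.36530949]
```

View pics/w2c.png

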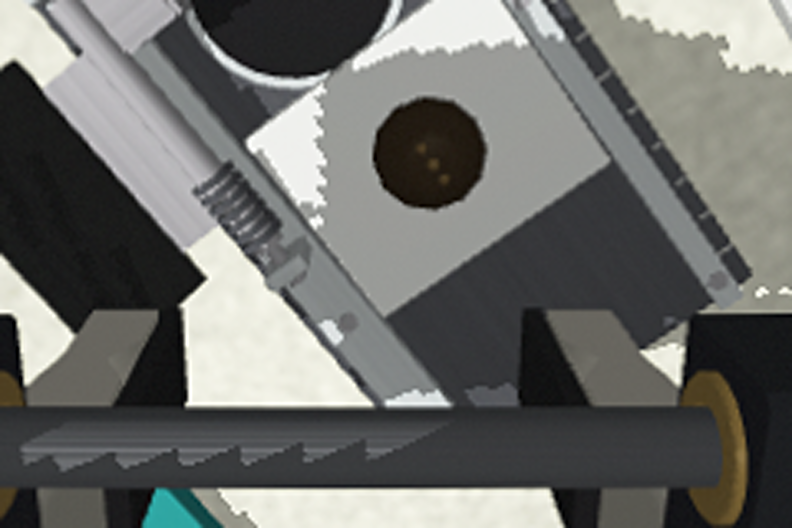

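jog_arm([
  [0.26,0,0.004,0,0],
  [0.26,0,0.004,0,0],
  [0.26,0,0.004,0,0],
  [0.26,0,0.004,0,0],
  [0.26,0,0.004,0,0],
  [0.26,0,0.003,0,0],
  [0.26,0,0.003,0,0],
  [0.26,0,0.002,0,0],
  [0.26,0,0,0,0],
  [0.26,0,0,0,0],
])

```text
time_s: 4.17
tcp_pos: [0.4939, 0.0351, 0.0377]
eef_rot: [-90.0, -0.0, -122.0]
contact_force: [0.5, -2.2, 5.7]
gripper_width: 0.0648
```

Run:
```python
from st import *
s=r.get_state();rep(s);c=r.capture("wrist")
a=c["image"][:,:,::-1][110:300,120:390];cv2.imwrite("pics/w3c.png",cv2.resize(a,None,fx=2.9,fy=2.9,interpolation=cv2.INTER_CUBIC))
c=r.capture("scene");a=c["image"][:,:,::-1][155:250,200:320];cv2.imwrite("pics/s3c.png",cv2.resize(a,None,fx=6,fy=6,interpolation=cv2.INTER_CUBIC))
```

```text
t 4.1667 tcp st [-25.2  29.6] tipz 18.7 C [-37.5  -1.8] thumb [ 1.  63.6] u [0.611 0.792] F [ 0.5 -2.2  5.7] yaw [ -89.96   -0.   -122.02] w 64.84816257279809
```

View pics/w3c.png

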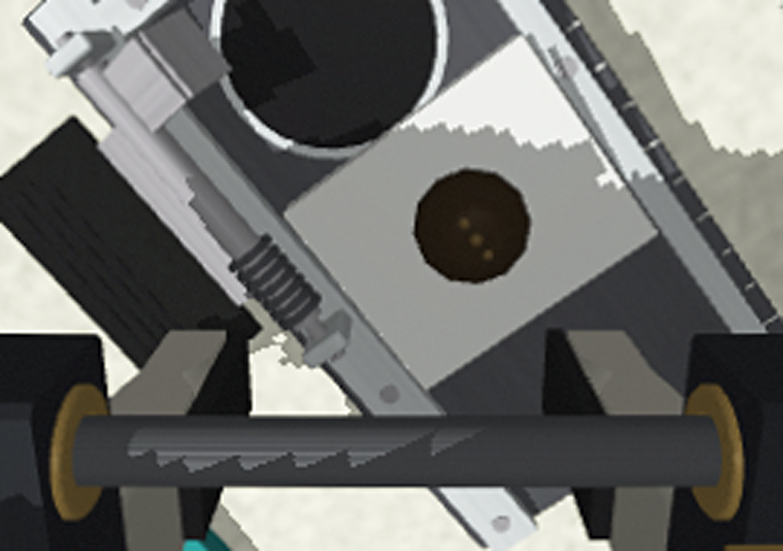

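View pics/s3c.png

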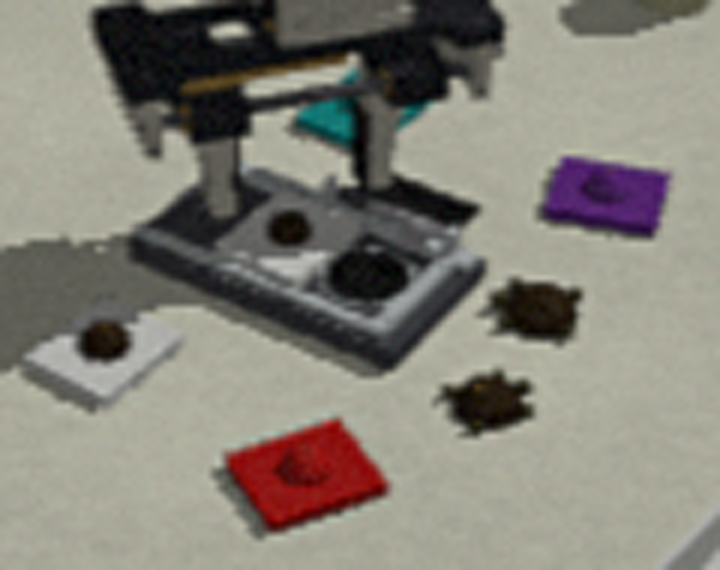

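jog_arm([
  [0.26,0,0.001,0,0],
  [0.26,-0.0018,0,0.0024,0],
  [0.26,-0.00244,0,0.00317,0],
  [0.26,-0.00244,0,0.00317,0],
  [0.26,-0.00244,0,0.00317,0],
  [0.26,-0.00244,0,0.00317,0],
  [0.26,-0.00244,0,0.00317,0],
  [0.26,-0.00244,0,0.00317,0],
  [0.26,0,0,0,0],
])

```text
time_s: 5.02
tcp_pos: [0.5194, 0.0374, 0.0362]
eef_rot: [-90.1, -0.1, -122.0]
contact_force: [-4.7, -1.8, 7.8]
gripper_width: 0.0649
```

Run:
```python
from st import *
s=r.get_state();rep(s);c=r.capture("wrist")
a=c["image"][:,:,::-1][110:300,120:390];cv2.imwrite("pics/w4c.png",cv2.resize(a,None,fx=2.9,fy=2.9,interpolation=cv2.INTER_CUBIC))
```

```text
t 5.0167 tcp st [ 0.4 29.4] tipz 17.2 C [-11.9  -2.1] thumb [26.6 63.4] u [0.611 0.791] F [-4.7 -1.8  7.8] yaw [ -90.09   -0.14 -122.03] w 64.87845100948755
```

View pics/w4c.png

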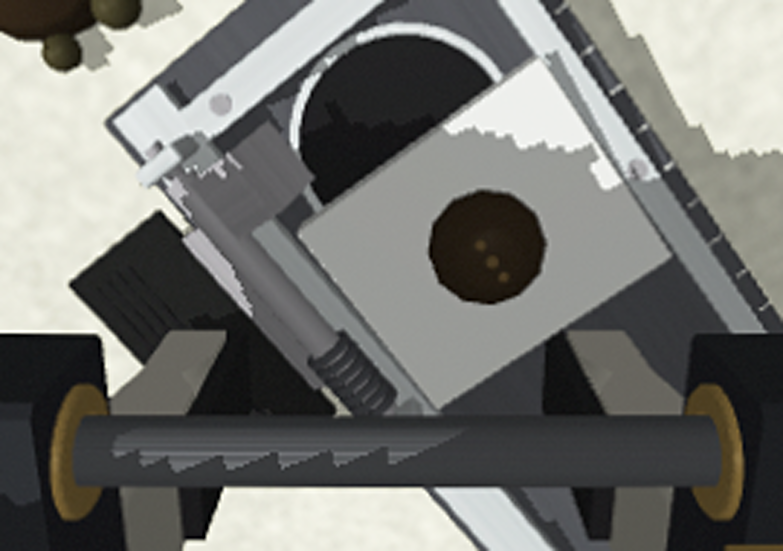

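jog_arm([
  [0.26,-0.0018,0,0.0024,0],
  [0.26,-0.00244,0,0.00317,0],
  [0.26,-0.00244,0,0.00317,0],
  [0.26,-0.00244,0,0.00317,0],
  [0.26,-0.0018,0,0.0024,0],
  [0.26,0,0,0,0],
])

```text
time_s: 5.57
tcp_pos: [0.5372, 0.0391, 0.0362]
eef_rot: [-90.1, -0.1, -122.0]
contact_force: [-4.2, -0.7, 7.9]
gripper_width: 0.0647
```

Run:
```python
from st import *
s=r.get_state();rep(s);c=r.capture("wrist")
a=c["image"][:,:,::-1][110:300,120:390];cv2.imwrite("pics/w5c.png",cv2.resize(a,None,fx=2.9,fy=2.9,interpolation=cv2.INTER_CUBIC))
```

```text
t 5.5667 tcp st [18.3 29.3] tipz 17.2 C [ 6.  -2.1] thumb [44.4 63.2] u [0.611 0.791] F [-4.2 -0.7  7.9] yaw [ -90.1    -0.14 -122.03] w 64.69928264830588
```

View pics/w5c.png

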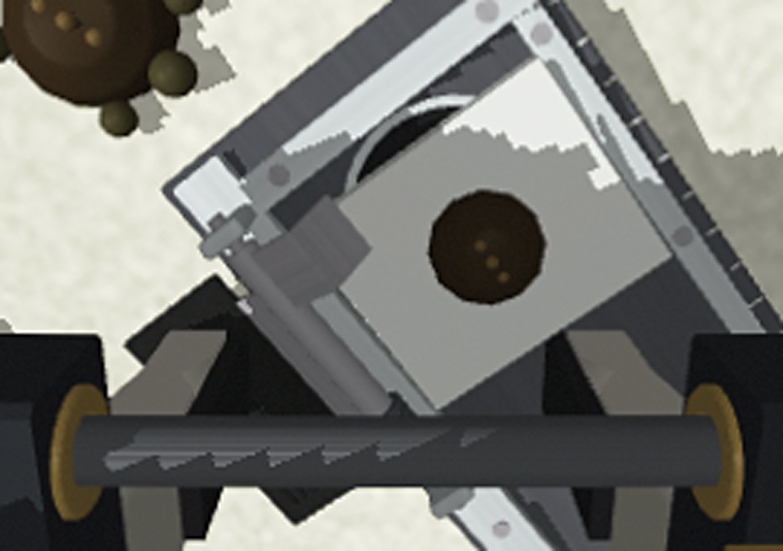

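jog_arm([
  [0.26,-0.00122,0,0.00158,0],
  [0.26,-0.00122,0,0.00158,0],
  [0.26,-0.00122,0,0.00158,0],
  [0.26,-0.0006,0,0.0008,0],
  [0.26,0,0,0,0],
  [0.26,0,0,0,0],
])

```text
time_s: 6.12
tcp_pos: [0.5437, 0.0397, 0.0362]
eef_rot: [-90.1, -0.1, -122.0]
contact_force: [-5.9, 0.2, 7.5]
gripper_width: 0.0652
```

Run:
```python
from st import *
s=r.get_state();rep(s);c=r.capture("wrist")
a=c["image"][:,:,::-1][110:300,120:390];cv2.imwrite("pics/w6c.png",cv2.resize(a,None,fx=2.9,fy=2.9,interpolation=cv2.INTER_CUBIC))
```

```text
t 6.1167 tcp st [24.8 29.3] tipz 17.2 C [12.4 -2.3] thumb [51.1 63.4] u [0.611 0.791] F [-5.9  0.2  7.5] yaw [ -90.11   -0.14 -122.04] w 65.16687872590462
```

View pics/w6c.png

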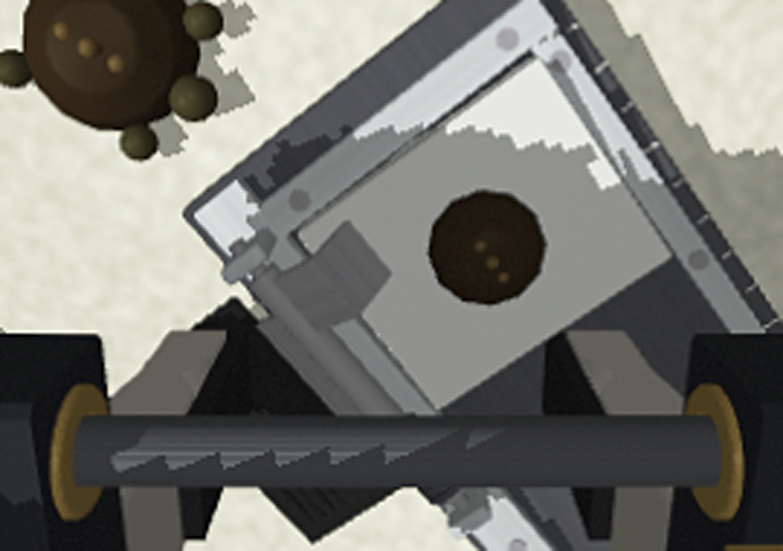

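jog_arm([
  [0.26,-0.0006,0,0.0008,0],
  [0.26,-0.0006,0,0.0008,0],
  [0.26,0,0,0,0],
  [0.26,0,0,0,0],
])

```text
time_s: 6.5
tcp_pos: [0.5452, 0.0397, 0.0361]
eef_rot: [-90.1, -0.2, -122.0]
contact_force: [-6.3, -0.5, 8.5]
gripper_width: 0.0644
```

jog_arm([
  [0.26,-0.0006,0,0.0008,0],
  [0.26,0,0,0,0],
  [0.26,0,0,0,0],
])

```text
time_s: 6.75
tcp_pos: [0.5455, 0.0396, 0.036]
eef_rot: [-90.2, -0.2, -122.1]
contact_force: [-8.0, -0.4, 10.3]
gripper_width: 0.0647
```

Run:
```python
from st import *
s=r.get_state();rep(s);c=r.capture("wrist")
a=c["image"][:,:,::-1][110:300,120:390];cv2.imwrite("pics/w7c.png",cv2.resize(a,None,fx=2.9,fy=2.9,interpolation=cv2.INTER_CUBIC))
```

```text
t 6.75 tcp st [26.6 29. ] tipz 17.0 C [14.3 -2.4] thumb [52.8 62.9] u [0.612 0.791] F [-8.  -0.4 10.3] yaw [ -90.19   -0.23 -122.06] w 64.65068494858754
```

View pics/w7c.png

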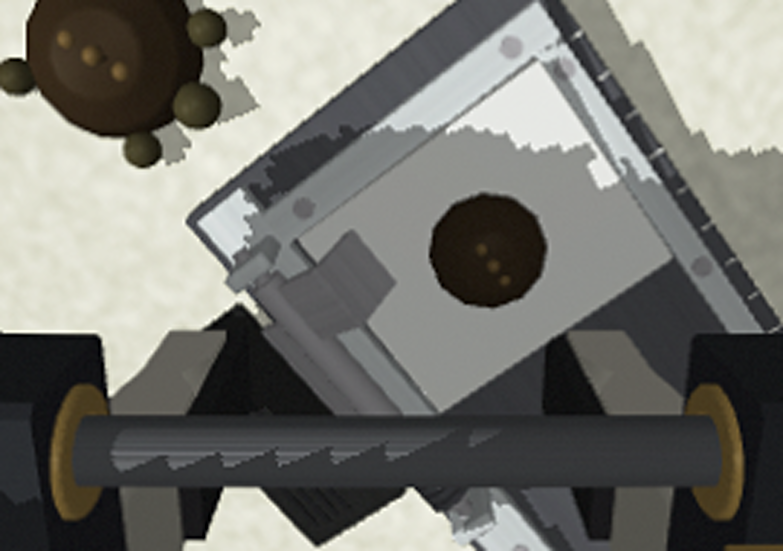

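Home: the gap is closed, the force is rising and the motion has stalled. I'll back the pusher off the edge with the bar still down, then lift.

jog_arm([
  [0.26,0.0012,0,-0.0016,0],
  [0.26,0.0018,0,-0.0024,0],
  [0.26,0.0012,0,-0.0016,0],
  [0.26,0,0,0,0],
  [0.26,0,-0.004,0,0],
  [0.26,0,-0.004,0,0],
  [0.26,0,-0.005,0,0],
  [0.26,0,-0.006,0,0],
  [0.26,0,-0.01,0,0],
  [0.26,0,-0.02,0,0],
  [0.26,0,-0.03,0,0],
  [0.26,0,-0.03,0,0],
])

```text
time_s: 7.8
tcp_pos: [0.5403, 0.0396, 0.1466]
eef_rot: [-90.1, -0.1, -122.0]
contact_force: [0.2, 0.7, 0.2]
gripper_width: 0.0647
```

jog_arm([
  [0.26,0,-0.03,0,0],
  [0.26,0,-0.03,0,0],
  [0.26,0,0,0,0],
  [0.26,0,0,0,0],
])

```text
time_s: 8.13
tcp_pos: [0.5419, 0.0403, 0.2082]
eef_rot: [-89.9, 0.2, -122.0]
contact_force: [-0.1, 0.0, -0.8]
gripper_width: 0.0647
```

Run:
```python
from st import *
s=r.get_state();rep(s);c=r.capture("wrist")
a=c["image"][:,:,::-1][50:230,150:390];cv2.imwrite("pics/w8c.png",cv2.resize(a,None,fx=3.3,fy=3.3,interpolation=cv2.INTER_CUBIC))
c=r.capture("scene");a=c["image"][:,:,::-1][155:250,200:320];cv2.imwrite("pics/s8c.png",cv2.resize(a,None,fx=6,fy=6,interpolation=cv2.INTER_CUBIC))
```

```text
t 8.1333 tcp st [23.1 30. ] tipz 189.2 C [10.8 -1.4] thumb [49.3 64. ] u [0.611 0.792] F [-0.1  0.  -0.8] yaw [ -89.86    0.2  -122.02] w 64.7442148407141
```

View pics/w8c.png

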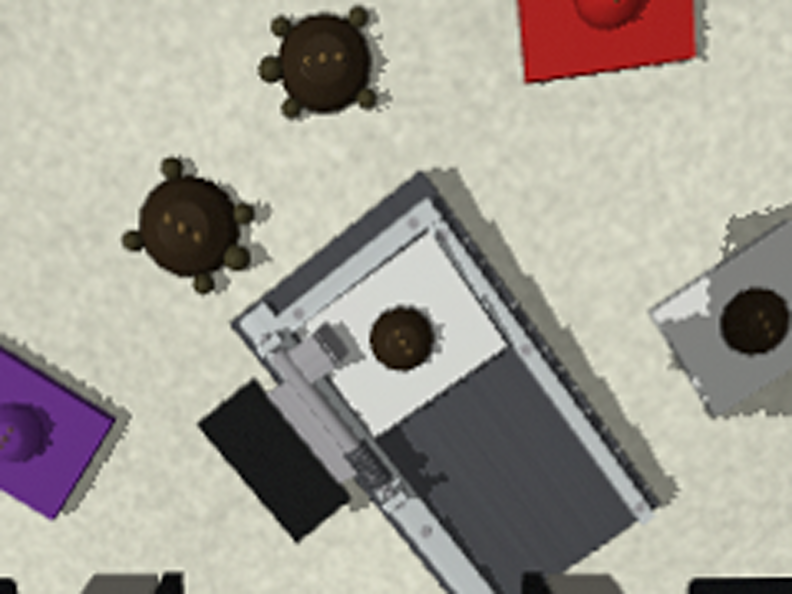

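View pics/s8c.png

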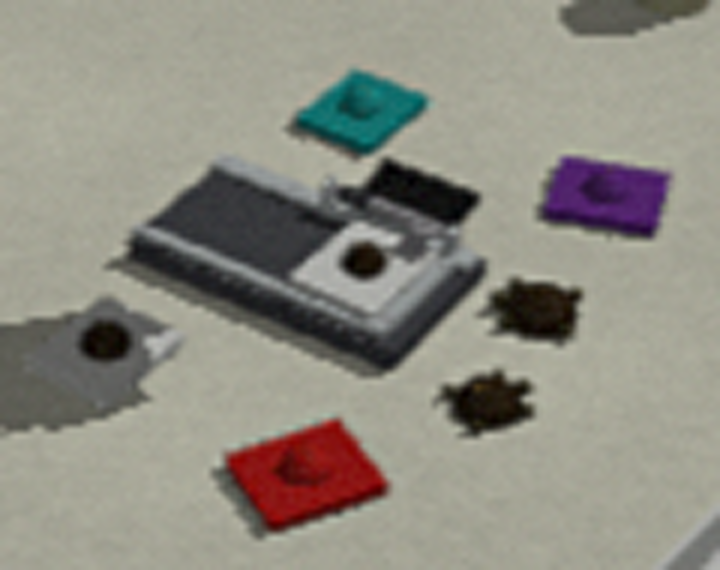

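Run:
```python
from st import *
s=r.get_state();c=r.capture("wrist")
f=lambda x,y:(150+(x+.5)/3.3-.5,50+(y+.5)/3.3-.5)
P=[f(508,347),f(378,435),f(435,230),f(420,171),f(232,324),f(652,517)]
print(((cast(c,P,[.022,.022,.022,.014,.014,.018],s)[:,:2]-o)@Rm*1e3).round(1))
```

```text
[[  8.7 -33.2]
 [ 11.4  24.2]
 [ 58.2 -36.5]
 [ 77.2 -44.7]
 [ 76.4  42.4]
 [-81.  -40. ]]
```

jog_arm([
  [0.26,0,0.02,0,0],
  [0.26,0,0.03,0,0],
  [0.26,0,0.03,0,0],
  [0.26,0,0.02,0,0],
  [0.26,0,0.01,0,0],
  [0.26,0,0,0,0],
  [0.26,0,0,0,0],
])

```text
time_s: 8.87
tcp_pos: [0.5412, 0.0399, 0.0953]
eef_rot: [-90.0, -0.1, -122.0]
contact_force: [0.4, -0.8, 0.2]
gripper_width: 0.0646
```

Run:
```python
from st import *
s=r.get_state();rep(s);c=r.capture("wrist")
a=c["image"][:,:,::-1][90:240,200:370];cv2.imwrite("pics/w9c.png",cv2.resize(a,None,fx=4,fy=4,interpolation=cv2.INTER_CUBIC))
```

```text
t 8.8667 tcp st [22.3 29.7] tipz 76.3 C [10.1 -1.6] thumb [48.4 63.6] u [0.611 0.792] F [ 0.4 -0.8  0.2] yaw [-9.004e+01 -1.000e-01 -1.220e+02] w 64.58169164555979
```

View pics/w9c.png

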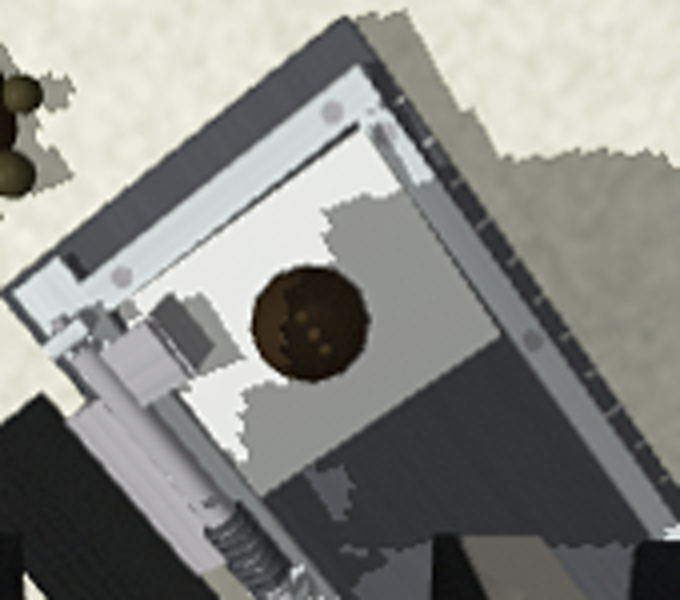

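jog_arm([
  [0.26,0,-0.02,0,0],
  [0.26,0,-0.03,0,0],
  [0.26,0,-0.03,0,0],
  [0.26,0,-0.02,0,0],
  [0.26,0,0,0,0],
  [0.26,0,0,0,0],
  [0.26,0,0,0,0],
])

```text
time_s: 9.5
tcp_pos: [0.5413, 0.0401, 0.1964]
eef_rot: [-90.0, 0.1, -122.0]
contact_force: [0.4, -0.3, -0.6]
gripper_width: 0.0649
```

Run:
```python
from st import *
rep(r.get_state());print(r.close_job())
```

```text
t 9.5 tcp st [22.4 29.9] tipz 177.4 C [10.1 -1.6] thumb [48.7 63.9] u [0.611 0.792] F [ 0.4 -0.3 -0.6] yaw [-8.9960e+01  9.0000e-02 -1.2203e+02] w 64.94691145115249
the job is handed in; nothing more can be done
None
```

The mount is loaded against the end stop with the clip clamped on it, and I handed the job in at 9.5 s; no verdict was reported. One fingertip held the thumb bar down at about 17–18 mm height with roughly 6–10 N. The other pushed the trailing edge of the white plate along the channel and under the open jaw until the motion stalled and the force rose. I then backed off 5 mm and lifted clear.

- **Position:** the last close picture shows the mount flat in the channel with its leading edge at the stop. There is a seam of about 1.5 mm at the outer corner and almost none on the clip side, so it sits at roughly 1.5° and about 37 mm, inside the limits.
- **Clamp:** the jaw rests on the plate and the bar has sprung back up. I could not measure the clip angle or the clamping force directly.
- **Bystanders:** those near the stage look unmoved in the last pictures, and the robot was clear at the end.
- **Disagreement:** casting rays from an earlier, higher picture gave a yaw of about 2.7° and an x about 3 mm short at the far end. The stage's own corners were short by about the same amount, so I took this as calibration error.

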